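Reverse the stripped roller parts into the assembly tray

TASK

The four parts stripped from a roller stand in a row in the rings of the grey strip-down tray, in the order they came off; they go back on in the reverse order. Move them into the four rings of the wooden assembly tray with the row reversed: seen from the robot, the leftmost part goes into the rightmost ring, the second from the left into the second from the right, and so on, each standing upright and flat on the tray floor inside its ring, and let go.

Things in the scene. Friction and masses are not known exactly. Their poses are not given: they have to be found in the camera images.
- adapter: brass grease nipple adapter, standing upright: round body 32 mm diameter and 34 mm tall, a 28 mm wide hexagon 10 mm tall on it, and a slim nipple on top, 60 mm tall in all, about 220 g. Origin: centre of its underside; z up its axis.
- cup: silver aluminium bearing cup, open at the top: 42 mm outer diameter, 36 mm tall, wall 5 mm, about 75 g. Origin: centre of its underside; z up its axis.
- mount: black rubber isolation mount, standing upright: rubber cylinder 38 mm diameter and 34 mm tall, with a thin steel washer and a 10 mm steel stud on top, 54 mm tall in all, about 80 g. Origin: centre of its underside; z up its axis.
- spacer: white plastic spacer tube, standing on end: 34 mm outer diameter, 50 mm tall, wall 4 mm, open through, about 30 g. Origin: centre of its underside (on the bore's axis); z up its axis.
- nest_a: one of four identical low bare aluminium rings fixed in a row, 75 mm apart, on the grey tray: outer diameter 68, inner 60, 5 mm high. Origin: centre of its underside, on the tray's top, 12 mm above the cart top; z up, y along the row to the robot's left. At the start it holds the brass adapter; its place in the row varies.
- nest_b: one of four identical low bare aluminium rings fixed in a row, 75 mm apart, on the grey tray: outer diameter 68, inner 60, 5 mm high. Origin: centre of its underside, on the tray's top, 12 mm above the cart top; z up, y along the row to the robot's left. At the start it holds the bearing cup; its place in the row varies.
- nest_c: one of four identical low bare aluminium rings fixed in a row, 75 mm apart, on the grey tray: outer diameter 68, inner 60, 5 mm high. Origin: centre of its underside, on the tray's top, 12 mm above the cart top; z up, y along the row to the robot's left. At the start it holds the rubber mount; its place in the row varies.
- nest_d: one of four identical low bare aluminium rings fixed in a row, 75 mm apart, on the grey tray: outer diameter 68, inner 60, 5 mm high. Origin: centre of its underside, on the tray's top, 12 mm above the cart top; z up, y along the row to the robot's left. At the start it holds the spacer tube; its place in the row varies.
- assembly_tray: pale wooden tray, fixed, 76 (x) by 320 (y) by 12 mm, empty at the start, with four dark steel rings (outer diameter 68, inner 60, 5 mm high) on top, centred at x = 0, y = +112.5, +37.5, -37.5, -112.5 mm. Origin: centre of its underside, on the cart top; y along the row to the robot's left. Floor inside the rings: z = 12 mm. Nearer to or farther from the robot than the grey tray.
- strip_tray: grey plastic tray, fixed, 76 (x) by 320 (y) by 12 mm, carrying the four aluminium rings at x = 0, y = +112.5, +37.5, -37.5, -112.5 mm, each with a part standing in it at the start. Origin: centre of its underside, on the cart top; y along the row to the robot's left.

How it is judged:
At the end, for the whole second after the job is handed in: Each part stands in the assembly ring that mirrors its place in the starting row (leftmost to rightmost ring and so on): within 15 mm of the ring centre along and across the tray, underside within 4 mm of the tray floor, tilt under 0.12 rad, released, speed under 0.02 m/s (((y of nest_a in the frame of strip_tray between 0.0925 and 0.1325 m and y of adapter in the frame of assembly_tray between -0.1275 and -0.0975 m) or (y of nest_a in the frame of strip_tray between 0.0175 and 0.0575 m and y of adapter in the frame of assembly_tray between -0.0525 and -0.0225 m) or (y of nest_a in the frame of strip_tray between -0.0575 and -0.0175 m and y of adapter in the frame of assembly_tray between 0.0225 and 0.0525 m) or (y of nest_a in the frame of strip_tray between -0.1325 and -0.0925 m and y of adapter in the frame of assembly_tray between 0.0975 and 0.1275 m)) and x of adapter in the frame of assembly_tray between -0.015 and 0.015 m and z of adapter in the frame of assembly_tray between 0.008 and 0.016 m and angle between each of adapter, cup, mount, spacer's own z axis and vertical below 0.12 rad and linear speed of each of adapter, cup, mount, spacer below 0.02 m/s and ((y of nest_b in the frame of strip_tray between 0.0925 and 0.1325 m and y of cup in the frame of assembly_tray between -0.1275 and -0.0975 m) or (y of nest_b in the frame of strip_tray between 0.0175 and 0.0575 m and y of cup in the frame of assembly_tray between -0.0525 and -0.0225 m) or (y of nest_b in the frame of strip_tray between -0.0575 and -0.0175 m and y of cup in the frame of assembly_tray between 0.0225 and 0.0525 m) or (y of nest_b in the frame of strip_tray between -0.1325 and -0.0925 m and y of cup in the frame of assembly_tray between 0.0975 and 0.1275 m)) and x of cup in the frame of assembly_tray between -0.015 and 0.015 m and z of cup in the frame of assembly_tray between 0.008 and 0.016 m and ((y of nest_c in the frame of strip_tray between 0.0925 and 0.1325 m and y of mount in the frame of assembly_tray between -0.1275 and -0.0975 m) or (y of nest_c in the frame of strip_tray between 0.0175 and 0.0575 m and y of mount in the frame of assembly_tray between -0.0525 and -0.0225 m) or (y of nest_c in the frame of strip_tray between -0.0575 and -0.0175 m and y of mount in the frame of assembly_tray between 0.0225 and 0.0525 m) or (y of nest_c in the frame of strip_tray between -0.1325 and -0.0925 m and y of mount in the frame of assembly_tray between 0.0975 and 0.1275 m)) and x of mount in the frame of assembly_tray between -0.015 and 0.015 m and z of mount in the frame of assembly_tray between 0.008 and 0.016 m and ((y of nest_d in the frame of strip_tray between 0.0925 and 0.1325 m and y of spacer in the frame of assembly_tray between -0.1275 and -0.0975 m) or (y of nest_d in the frame of strip_tray between 0.0175 and 0.0575 m and y of spacer in the frame of assembly_tray between -0.0525 and -0.0225 m) or (y of nest_d in the frame of strip_tray between -0.0575 and -0.0175 m and y of spacer in the frame of assembly_tray between 0.0225 and 0.0525 m) or (y of nest_d in the frame of strip_tray between -0.1325 and -0.0925 m and y of spacer in the frame of assembly_tray between 0.0975 and 0.1275 m)) and x of spacer in the frame of assembly_tray between -0.015 and 0.015 m and z of spacer in the frame of assembly_tray between 0.008 and 0.016 m); the robot touches nothing.
It also fails if it takes over 112 s, if anything falls off the work surface, if the arm or the gripper's body presses on something with over 40 N, if the wrist force passes 120 N, or if a joint passes its speed limit or range.

ROBOT

A 6-joint arm with a two-finger parallel gripper is mounted at the origin on the work surface. World frame = base frame: x ahead of the robot, y to its left, z up, the work surface at z = 0. Lengths are in m, angles in rad, forces in N, time in s.
With the tool pointing down it reaches from about 0.35 to 0.775 m from the base axis. Payload 7.3 kg.
Tool frame: the origin (TCP) lies at the very end of the fingers, on their centre line; the grasp point (between the pads) lies 19 mm behind it; z points along the fingers, y is the direction in which the jaws open and shut (so a half turn about z gives the same grasp; the last joint's range is limited). The gripper opens to 92 mm and grips with 3 to 60 N. Pads are 19 mm wide; open, the fingers measure 130 mm over their backs; the gripper's body (75 mm by 190 mm) begins 47 mm behind the grasp point.
Start: joints at [-1.29, 0.342, 1.524, -0, 1.275, -0.146], TCP at [0.217, -0.478, 0.204] pointing down, gripper open.
Joint ranges: [-2.53, 2.53], [-0.77, 2.02], [0.04, 2.7], [-1, 4.14], [0.28, 2.66], [-3.11, 3.11]. Speed limits (rad/s): [2.57, 2.57, 3.14, 3.14, 3.14, 3.14].

INTERFACE

Orientations are given as [roll, pitch, yaw] about the fixed x, y, z axes, in that order (R = Rz(yaw) Ry(pitch) Rx(roll)).
In Python, from cell import observe, read_camera, camera_info, hand_in gives the robot as it stands.
- The arm moves only by the tool jog_arm, never from a script. Its argument "rows" is one flat list of numbers, 5 for each row, row after row: the finger opening in mm, from 0 to 91.8, then the shift along the tool's x, y, z in mm, then the turn about the tool's z in degrees. In form: [gripper, tx, ty, tz, roll, gripper, tx, ty, tz, roll, ...]. A call has 1 to 20 rows; each row shifts and turns the commanded pose from where the row before left it, along the tool's axes as they then stand; what a row does not reach is not made up. A row lasts 1/10 s, in which the tool goes at most 50 mm and 8.59 degrees, less where a joint would pass 70% of its speed; a pose out of reach is approached as far as the arm can. A call with a gripper value outside its range is refused whole. The fingers move at their own pace and stop on an object; "grip_force" is the grip in N (left out, the last holds). Time passes only in rows, so rows that do not move let the fingers close. It gives the time, the measured TCP pose, the force and the opening at its end, in the units of the state.
- observe(): the state, without advancing time (a new reading comes with each control period).
- read_camera(name): name is "scene" or "top" or "wrist"; returns (picture, depth): 480x640x3 uint8, red, green, blue; 480x640 float32, m along the optical axis (not along the pixel's ray), 0 where there is no reading.
- camera_info(name): a dict with "fx", "fy", "cx", "cy" (pixels), "extrinsics" (4x4, takes a point from camera to world coordinates); the wrist camera has in their place "tool_from_camera" (4x4, takes a point from camera to tool coordinates, whose origin is the TCP and whose axes are the flange's). Camera axes: x right, y up, looking along -z (the intrinsics and any distortion apply to the point x, -y, -z); pixel columns grow to the right and rows downward; lengths in m; the calibration is good to about 2 mm. A picture is of the moment at which its call begins: read the wrist's pose just before it. camera_info takes no time and is no camera call.
- hand_in(): hands the job in, once; it reports no verdict.
The state is a dict: "time": time; "qpos": joint angles; "qvel": joint speeds; "joint_efforts": joint torques, N m; "tool_pos": TCP position; "tool_rot": TCP orientation; "contact_force": force on the tool from outside, world axes, zero at the start; "torque": the same for the moment, N m; "opening": finger opening in m.
Only numpy, scipy, OpenCV 4.12 (cv2) and the standard library are available. Lean on these libraries where they do the work, as an engineer would, in place of code of your own. Each camera call takes 0.05 s, during which the arm holds its last target. There are 200 camera calls.

## Working session

There is one attempt and no reset: what is moved stays moved. The work goes in short steps, Python scripts to look and compute and a tool call to move; the robot and the scene stay as the last step left them, time stands still between calls to the robot, and variables do not carry over. Pictures are saved under pics/ and viewed, about 12 in all and at most 16, crops included, and the job is handed in when it is done.

Besides the shell and the picture viewer there is one more tool, called as name(argument=value, ...) on one line, values as JSON. jog_arm: Moves the arm, as the interface text tells. Its arguments: {"type":"object","properties":{"rows":{"type":"array","items":{"type":"number"}},"grip_force":{"type":"number"}},"required":["rows"]}

```bash
mkdir -p pics; python3 - <<'E'
from cell import *
import cv2,numpy as np
s=observe();print(s)
for n in ("top","scene"):
    p,d=read_camera(n);cv2.imwrite(f"pics/{n}0.png",p[:,:,::-1]);np.save(f"{n}.npy",d)
    print(n,camera_info(n))
print(camera_info("wrist"))
E
```

```text
{'time': 0.0, 'qpos': array([-1.28997206e+00,  3.42694939e-01,  1.52504866e+00,  8.91449326e-06,
        1.27536465e+00, -1.46022941e-01]), 'qvel': array([ 8.57209191e-04, -6.45932761e-05,  6.71459203e-04,  6.01099881e-05,
        4.59640258e-04, -1.38434513e-03]), 'joint_efforts': array([ 9.18562073e-04, -4.31243956e+01, -2.44219315e+01,  7.18284328e-02,
        5.60222450e-02, -1.29177570e-04]), 'tool_pos': array([ 0.21723855, -0.47745593,  0.20284835]), 'tool_rot': array([-3.14009442e+00, -2.28960389e-04,  4.26844437e-01]), 'contact_force': array([-0.272818  , -0.28344184,  0.37213203]), 'torque': array([-0.00022911,  0.01604175,  0.01664767]), 'opening': 0.09167030649047515}
top {'fx': 506.9848658165658, 'fy': 506.9848658165658, 'cx': 320.93307426526536, 'cy': 235.71913596196714, 'extrinsics': array([[ 0.02199453,  0.99677656, -0.07715398,  0.49059089],
       [-0.99975604,  0.02177239, -0.00371926, -0.02502372],
       [-0.00202744,  0.07721696,  0.99701225,  0.70694319],
       [ 0.        ,  0.        ,  0.        ,  1.        ]])}
scene {'fx': 506.654595949846, 'fy': 506.654595949846, 'cx': 311.1249246717006, 'cy': 240.85990626127276, 'extrinsics': array([[ 0.17579856, -0.52963434,  0.82980861,  1.15971799],
       [ 0.98430427,  0.10783473, -0.13970245, -0.12811401],
       [-0.01549098,  0.84134365,  0.54027853,  0.43650964],
       [ 0.        ,  0.        ,  0.        ,  1.        ]])}
{'fx': 420.5019786838982, 'fy': 420.5019786838982, 'cx': 314.719566306911, 'cy': 235.30541479837703, 'tool_from_camera': array([[-2.63593951e-04,  9.62135128e-01,  2.72572791e-01,
         7.37074132e-02],
       [ 9.99999962e-01,  2.76737781e-04, -9.77793474e-06,
         8.88431157e-04],
       [-8.48388838e-05,  2.72572778e-01, -9.62135164e-01,
        -1.81699689e-01],
       [ 0.00000000e+00,  0.00000000e+00,  0.00000000e+00,
         1.00000000e+00]])}
```

View pics/top0.png

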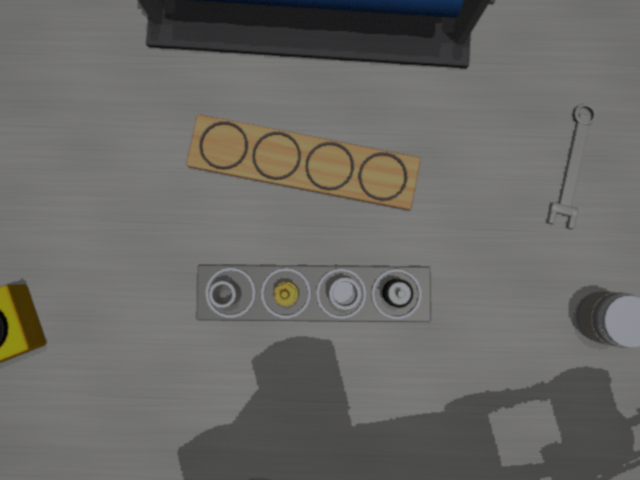

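View pics/scene0.png

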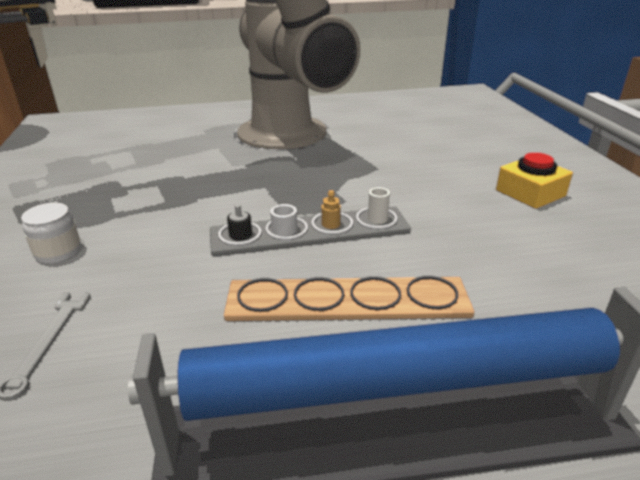

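Left to right (robot's view), the row is spacer (222,292), adapter (286,293), cup (343,292), mount (399,293). The wooden tray is farther away, rotated slightly, with rings at (223,145), (277,156), (330,166) and (383,176). The roller stand is behind it.

```bash
cat > h.py <<'E'
import numpy as np,cv2
from cell import *
def T(n):
    i=camera_info(n)
    if n=="wrist":
        s=observe();r,p,y=s['tool_rot'];c,sn=np.cos,np.sin
        R=np.array([[c(y),-sn(y),0],[sn(y),c(y),0],[0,0,1]])@np.array([[c(p),0,sn(p)],[0,1,0],[-sn(p),0,c(p)]])@np.array([[1,0,0],[0,c(r),-sn(r)],[0,sn(r),c(r)]])
        M=np.eye(4);M[:3,:3]=R;M[:3,3]=s['tool_pos'];return i,M@i['tool_from_camera']
    return i,i['extrinsics']
def ray(i,M,u,v,z):
    d=M[:3,:3]@np.array([(u-i['cx'])/i['fx'],-(v-i['cy'])/i['fy'],-1]);o=M[:3,3]
    return o+d*(z-o[2])/d[2]
def cloud(i,M,d):
    v,u=np.mgrid[:480,:640]
    P=np.stack([(u-i['cx'])/i['fx']*d,-(v-i['cy'])/i['fy']*d,-d],-1)
    P=P@M[:3,:3].T+M[:3,3];P[d==0]=np.nan;return P
E
python3 - <<'E'
from h import *
p=cv2.imread("pics/top0.png");d=np.load("top.npy");i,M=T("top")
P=cloud(i,M,d);hsv=cv2.cvtColor(p,cv2.COLOR_BGR2HSV)
print("table z",np.nanmedian(P[380:400,100:150,2]))
m=cv2.inRange(hsv,(8,80,60),(25,255,255));m[:,:150]=0;m[230:]=0
m=cv2.morphologyEx(m,cv2.MORPH_CLOSE,np.ones((7,7)))
c=max(cv2.findContours(m,0,2)[0],key=cv2.contourArea);r=cv2.minAreaRect(c);b=cv2.boxPoints(r)
W=np.array([ray(i,M,*q,.012)[:2] for q in b]);print("wood z",np.nanmedian(P[:,:,2][m>0]),W.round(4),"c",W.mean(0),[np.linalg.norm(W[k]-W[k-1]).round(4) for k in range(4)])
roi=p[255:335,185:445].astype(int);m=np.zeros((480,640),np.uint8)
ht=P[255:335,185:445,2];m[255:335,185:445]=(ht>.007)*255
m=cv2.morphologyEx(m,cv2.MORPH_OPEN,np.ones((3,3)))
c=max(cv2.findContours(m,0,2)[0],key=cv2.contourArea);b=cv2.boxPoints(cv2.minAreaRect(c))
G=np.array([ray(i,M,*q,.012)[:2] for q in b]);print("grey",G.round(4),G.mean(0),[np.linalg.norm(G[k]-G[k-1]).round(4) for k in range(4)])
for n,z,u in(("spacer",.062,222),("adapter",.05,286),("cup",.048,343),("mount",.05,399)):
    Q=P[260:330,u-26:u+27].reshape(-1,3);q=Q[Q[:,2]>.026];print(n,"max",q[:,2].max().round(4),"mid",((q.max(0)+q.min(0))/2)[:2].round(4),"ext",np.ptp(q,axis=0).round(3))
# rings on wood: dark blobs
g=cv2.cvtColor(p,cv2.COLOR_BGR2GRAY)
for u,v in((223,145),(277,156),(330,166),(383,176)):
    s=g[v-28:v+29,u-28:u+29];yy,xx=np.where(s<65);rr=np.hypot(xx-28,yy-28);k=rr<27
    e=cv2.minEnclosingCircle(np.c_[xx,yy][k].astype(np.float32));q=ray(i,M,e[0][0]+u-28,e[0][1]+v-28,.017);print("ring",q.round(4),e[1])
R=P[0:70,150:470];print("stand max z",np.nanmax(R[:,:,2]),"minx",np.nanmin(R[...,0][R[...,2]>.03]), "minx z>.06",np.nanmin(R[...,0][R[...,2]>.06]))
E
```

```text
table z 0.0006434865065748641
wood z 0.012850839366210176 [[ 0.6369  0.1676]
 [ 0.7121  0.1564]
 [ 0.6569 -0.1583]
 [ 0.5828 -0.1447]] c [0.64720085 0.00527134] [np.float64(0.3169), np.float64(0.076), np.float64(0.3195), np.float64(0.0754)]
grey [[ 0.4263  0.1451]
 [ 0.5021  0.1475]
 [ 0.5064 -0.1731]
 [ 0.4307 -0.1729]] [ 0.46638269 -0.01335215] [np.float64(0.318), np.float64(0.0758), np.float64(0.3207), np.float64(0.0757)]
spacer max 0.0657 mid [0.4639 0.1011] ext [0.033 0.033 0.039]
adapter max 0.0744 mid [0.4662 0.0223] ext [0.031 0.031 0.047]
cup max 0.0515 mid [ 0.468  -0.0541] ext [0.041 0.041 0.025]
mount max 0.0684 mid [ 0.4695 -0.124 ] ext [0.036 0.037 0.041]
ring [0.667  0.1157 0.017 ] 23.249380111694336
ring [0.6537 0.0422 0.017 ] 23.348752975463867
ring [ 0.6411 -0.0313  0.017 ] 23.311710357666016
ring [ 0.6279 -0.105   0.017 ] 23.453853607177734
stand max z 0.1208188076163994 minx 0.8151150949090928 minx z>.06 0.8151150949090928
```

jog_arm(rows=[91.8, 0, 0, 0, -8.2, 91.8, 0, 0, 0, -8.2, 91.8, 0, 0, 0, -8.2, 91.8, 0, 0, 0, -8.2, 91.8, 0, 0, 0, -8.2, 91.8, 0, 0, 0, -8.2, 91.8, 0, 0, 0, -8.2, 91.8, 0, 0, 0, -8.2, 91.8, 0, 0, 0, 0], grip_force=20)

```text
time: 1.0
tool_pos: [0.2173, -0.4777, 0.2032]
tool_rot: [-3.141, -0.001, 1.573]
contact_force: [1.4, -0.4, 0.1]
opening: 0.0919
```

jog_arm(rows=[91.8, 29, 12.4, 0, 0, 91.8, 29, 12.4, 0, 0, 91.8, 29, 12.4, 0, 0, 91.8, 29, 12.4, 0, 0, 91.8, 29, 12.4, 0, 0, 91.8, 29, 12.4, 0, 0, 91.8, 29, 12.4, 0, 0, 91.8, 29, 12.4, 0, 0, 91.8, 29, 12.4, 0, 0, 91.8, 29, 12.4, 0, 0, 91.8, 29, 12.4, 0, 0, 91.8, 29, 12.4, 0, 0, 91.8, 29, 12.4, 0, 0, 91.8, 29, 12.4, 0, 0, 91.8, 29, 12.4, 0, 0, 91.8, 29, 12.4, 0, 0, 91.8, 29, 12.4, 0, 0, 91.8, 29, 12.4, 0, 0, 91.8, 29, 12.4, 0, 0, 91.8, 29, 12.4, 0, 0])

```text
time: 3.0
tool_pos: [0.465, 0.1036, 0.2034]
tool_rot: [-3.141, 0.0, 1.567]
contact_force: [0.9, -0.6, 0.0]
opening: 0.0923
```

jog_arm(rows=[91.8, 0, 0, 0, 0, 91.8, 0, 0, 0, 0])

```text
time: 3.2
tool_pos: [0.4644, 0.1025, 0.2031]
tool_rot: [-3.141, 0.001, 1.571]
contact_force: [0.6, 0.1, 0.4]
opening: 0.0916
```

```bash
python3 - <<'E'
from h import *
i,M=T("wrist");p,d=read_camera("wrist");cv2.imwrite("pics/w1.png",p[:,:,::-1])
P=cloud(i,M,d);Q=P.reshape(-1,3);Q=Q[(Q[:,2]>.026)&(Q[:,2]<.09)]
for n,x,y in(("spacer",.464,.101),("adapter",.466,.022)):
    q=Q[np.hypot(Q[:,0]-x,Q[:,1]-y)<.03]
    if len(q): print(n,q[:,2].max(),((q.max(0)+q.min(0))/2)[:2].round(4),np.ptp(q,axis=0).round(3))
E
```

```text
spacer 0.06437457484524273 [0.464  0.1003] [0.033 0.033 0.038]
adapter 0.07393996816050491 [0.4658 0.0224] [0.031 0.029 0.048]
```

View pics/w1.png

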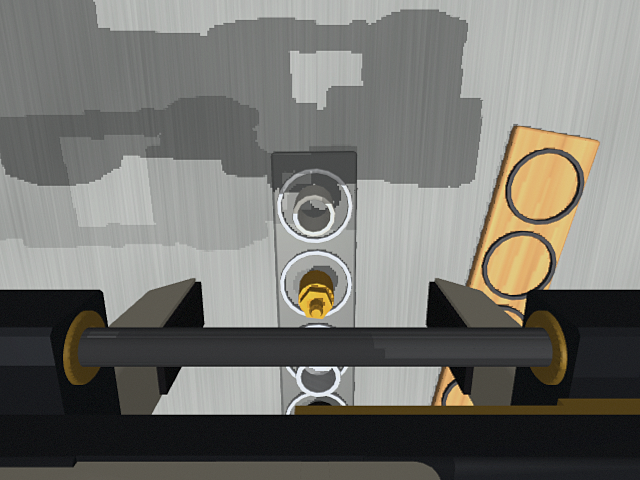

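The wrist view shows the spacer at (315,210) and the adapter at (317,285), with the fingers straddling the row axis. The wrist and top cameras agree within 1 mm.

jog_arm(rows=[91.8, -1, 0, 20, 0, 91.8, -1, 0, 20, 0, 91.8, 0, 0, 20, 0, 91.8, 0, 0, 20, 0, 91.8, 0, 0, 20, 0, 91.8, 0, 0, 20, 0, 91.8, 0, 0, 20, 0, 91.8, 0, 0, 20, 0, 91.8, 0, 0, 10, 0, 91.8, 0, 0, 10, 0, 91.8, 0, 0, 0, 0, 91.8, 0, 0, 0, 0])

```text
time: 4.45
tool_pos: [0.4652, 0.1001, 0.024]
tool_rot: [3.141, 0.0, 1.571]
contact_force: [-0.2, 0.5, 0.0]
opening: 0.0918
```

jog_arm(rows=[25, 0, 0, 0, 0, 25, 0, 0, 0, 0, 25, 0, 0, 0, 0, 25, 0, 0, 0, 0, 25, 0, 0, 0, 0, 25, 0, 0, 0, 0, 25, 0, 0, 0, 0, 25, 0, 0, 0, 0, 25, 0, 0, 0, 0, 25, 0, 0, 0, 0, 25, 0, 0, 0, 0, 25, 0, 0, 0, 0])

```text
time: 5.65
tool_pos: [0.4648, 0.1003, 0.0235]
tool_rot: [-3.142, 0.0, 1.572]
contact_force: [0.5, -0.7, -0.0]
opening: 0.0323
```

jog_arm(rows=[25, 0, 0, -5, 0, 25, 0, 0, -10, 0, 25, 0, 0, -15, 0, 25, 0, 0, -20, 0, 25, 0, 0, -20, 0, 25, 0, 0, 0, 0, 25, 0, 0, 0, 0])

```text
time: 6.35
tool_pos: [0.465, 0.1003, 0.0939]
tool_rot: [3.14, 0.0, 1.572]
contact_force: [-0.1, 0.8, 0.2]
opening: 0.0324
```

```bash
python3 - <<'E'
from h import *
p,d=read_camera("wrist");cv2.imwrite("pics/w2.png",p[:,:,::-1]); print([observe()['opening'] for _ in range(3)])
p,d=read_camera("scene");cv2.imwrite("pics/s2.png",p[100:300,180:440,::-1].repeat(2,0).repeat(2,1))
E
```

```text
[0.032457682125197056, 0.032457682125197056, 0.032457682125197056]
```

View pics/s2.png

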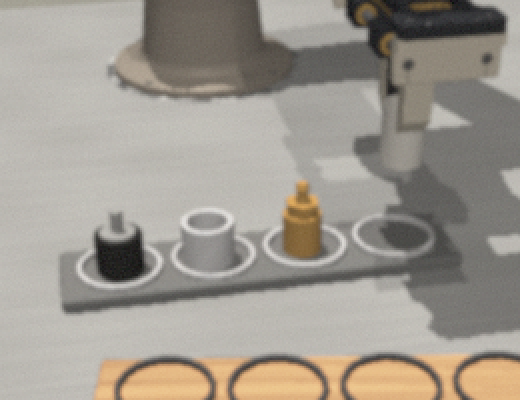

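The spacer hangs upright in the fingers and its ring is empty. I'm carrying it to the rightmost wooden ring.

jog_arm(rows=[25, 0, 10, -20, 0, 25, -10, 17, -10, 0, 25, -20, 17, 0, 0, 25, -20, 17, 0, 0, 25, -20, 17, 0, 0, 25, -20, 17, 0, 0, 25, -20, 17, 0, 0, 25, -20, 17, 0, 0, 25, -20, 17, 0, 0, 25, -20, 17, 0, 0, 25, -20, 0, 0, 0, 25, -20, 0, 0, 0, 25, -15, 0, 0, 0, 25, 0, 0, 0, 0, 25, 0, 0, 0, 0])

```text
time: 7.95
tool_pos: [0.6277, -0.1242, 0.1229]
tool_rot: [-3.141, -0.001, 1.571]
contact_force: [0.2, 0.5, -0.1]
opening: 0.0321
```

jog_arm(rows=[25, 10, 0, 0, 0, 25, 9, 0, 0, 0, 25, 0, 0, 20, 0, 25, 0, 0, 20, 0, 25, 0, 0, 20, 0, 25, 0, 0, 15, 0, 25, 0, 0, 10, 0, 25, 0, 0, 6, 0, 25, 0, 0, 4, 0, 25, 0, 0, 3, 0, 25, 0, 0, 0, 0, 25, 0, 0, 0, 0])

```text
time: 9.15
tool_pos: [0.6283, -0.1057, 0.026]
tool_rot: [3.141, 0.0, 1.572]
contact_force: [-1.1, -0.2, 1.0]
opening: 0.032
```

jog_arm(rows=[25, 0, 0, 1, 0, 25, 0, 0, 1, 0, 25, 0, 0, 0, 0, 45, 0, 0, 0, 0, 60, 0, 0, 0, 0, 91.8, 0, 0, 0, 0, 91.8, 0, 0, 0, 0, 91.8, 0, 0, 0, 0, 91.8, 0, 0, 0, 0, 91.8, 0, 0, 0, 0])

```text
time: 10.15
tool_pos: [0.628, -0.1055, 0.0235]
tool_rot: [-3.142, 0.0, 1.572]
contact_force: [0.3, -0.6, 0.4]
opening: 0.0839
```

jog_arm(rows=[91.8, 0, 0, -10, 0, 91.8, 0, 0, -20, 0, 91.8, 0, 0, -20, 0, 91.8, 0, 0, -20, 0, 91.8, 0, 0, -20, 0, 91.8, 0, 0, -10, 0, 91.8, 16, -20, 0, 0, 91.8, 16, -20, 0, 0, 91.8, 16, -20, 0, 0, 91.8, 16, -20, 0, 0, 91.8, 16, -20, 0, 0, 91.8, 16, -20, 0, 0, 91.8, 16, -20, 0, 0, 91.8, 16, -20, 0, 0, 91.8, 0, 0, 0, 0, 91.8, 0, 0, 0, 0])

```text
time: 11.75
tool_pos: [0.4682, 0.0224, 0.1239]
tool_rot: [3.141, 0.0, 1.573]
contact_force: [-0.5, 0.4, -0.2]
opening: 0.092
```

```bash
cat > chk.py <<'E'
from h import *
import sys
i,M=T("top");p,d=read_camera("top");cv2.imwrite(f"pics/{sys.argv[1]}.png",p[:,:,::-1])
P=cloud(i,M,d).reshape(-1,3);P=P[(P[:,2]>.026)&(P[:,2]<.09)]
for n,x,y in(("spacer",.628,-.105),("adapter",.641,-.0313),("cup",.6537,.0422),("mount",.667,.1157)):
    q=P[np.hypot(P[:,0]-x,P[:,1]-y)<.032]
    if len(q)>20: print(n,q[:,2].max().round(4),(((q.max(0)+q.min(0))/2)[:2]-[x,y]).round(4),np.ptp(q,axis=0).round(3))
E
python3 chk.py t3
```

```text
spacer 0.0656 [-0.0001  0.0012] [0.033 0.033 0.04 ]
```

jog_arm(rows=[91.8, 0, -2, 10, 0, 91.8, 0, 0, 20, 0, 91.8, 0, 0, 20, 0, 91.8, 0, 0, 20, 0, 91.8, 0, 0, 15, 0, 91.8, 0, 0, 10, 0, 91.8, 0, 0, 6, 0, 91.8, 0, 0, 0, 0, 25, 0, 0, 0, 0, 25, 0, 0, 0, 0, 25, 0, 0, 0, 0, 25, 0, 0, 0, 0, 25, 0, 0, 0, 0, 25, 0, 0, 0, 0, 25, 0, 0, 0, 0, 25, 0, 0, 0, 0, 25, 0, 0, 0, 0, 25, 0, 0, 0, 0, 25, 0, 0, 0, 0, 25, 0, 0, 0, 0], grip_force=25)

```text
time: 13.8
tool_pos: [0.4656, 0.0223, 0.0227]
tool_rot: [-3.141, 0.0, 1.572]
contact_force: [-2.6, 0.1, 5.2]
opening: 0.027
```

jog_arm(rows=[25, 0, 0, -5, 0, 25, 0, 0, -10, 0, 25, 0, 0, -15, 0, 25, 0, 0, -20, 0, 25, 0, 0, -20, 0, 25, 0, 0, -20, 0, 25, 0, 0, -10, 0, 25, 0, 0, 0, 0])

```text
time: 14.6
tool_pos: [0.4668, 0.0222, 0.1239]
tool_rot: [3.138, 0.0, 1.572]
contact_force: [-0.3, -1.4, -3.2]
opening: 0.0269
```

```bash
python3 - <<'E'
from h import *
p,d=read_camera("scene");cv2.imwrite("pics/s4.png",cv2.resize(p[80:280,180:440,::-1],None,fx=3,fy=3))
E
```

```text
(no output)
```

View pics/s4.png

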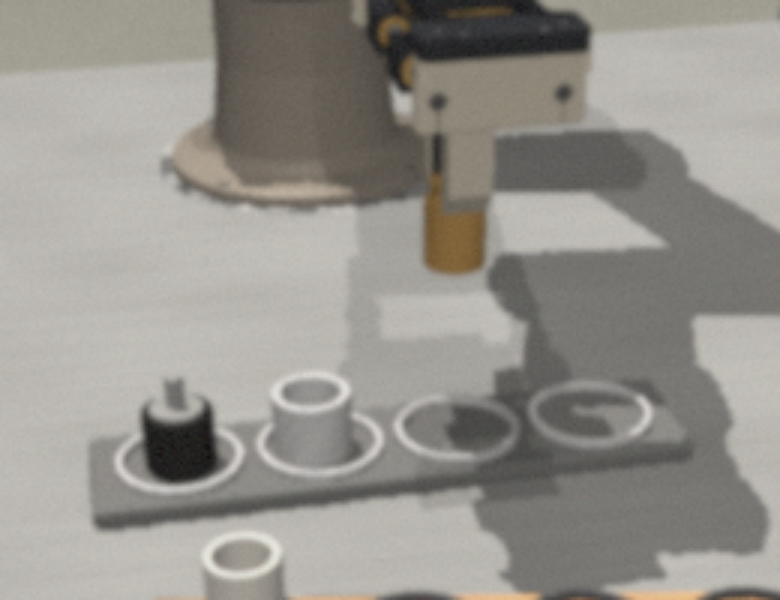

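The adapter is held near its hexagon and hangs further below the fingertips than I expected. I'll measure how it sits.

```bash
cat > brass.py <<'E'
from h import *
i,M=T("scene");p,d=read_camera("scene")
P=cloud(i,M,d);h=cv2.cvtColor(p,cv2.COLOR_RGB2HSV)
m=cv2.inRange(h,(8,110,40),(25,255,255))>0
t=observe()['tool_pos'];k=m&(np.hypot(P[...,0]-t[0],P[...,1]-t[1])<.045)&(abs(P[...,2]-t[2])<.08)
q=P[k];print("tcp",t,len(q))
for z in np.arange(-.06,.06,.005):
    s=q[abs(q[:,2]-t[2]-z)<.0025]
    if len(s)>3: print(round(z,3),len(s),"x max",s[:,0].max().round(4),"y",s[:,1].min().round(4),s[:,1].max().round(4),"mid",((s[:,1].min()+s[:,1].max())/2).round(4))
p,d=read_camera("wrist");cv2.imwrite("pics/w5.png",p[:,:,::-1])
E
python3 brass.py
```

```text
tcp [0.46550956 0.02234085 0.12206148] 369
-0.005 48 x max 0.4829 y 0.0069 0.0316 mid 0.0193
-0.0 54 x max 0.4823 y 0.0063 0.0332 mid 0.0198
0.005 57 x max 0.4824 y 0.007 0.0329 mid 0.0199
0.01 54 x max 0.483 y 0.0069 0.0307 mid 0.0188
0.015 60 x max 0.483 y 0.007 0.0326 mid 0.0198
0.02 49 x max 0.4838 y 0.0069 0.0326 mid 0.0197
0.025 27 x max 0.4822 y 0.007 0.0253 mid 0.0161
0.03 8 x max 0.4741 y 0.0092 0.0123 mid 0.0107
0.035 12 x max 0.4734 y 0.0094 0.0142 mid 0.0118
```

View pics/w5.png

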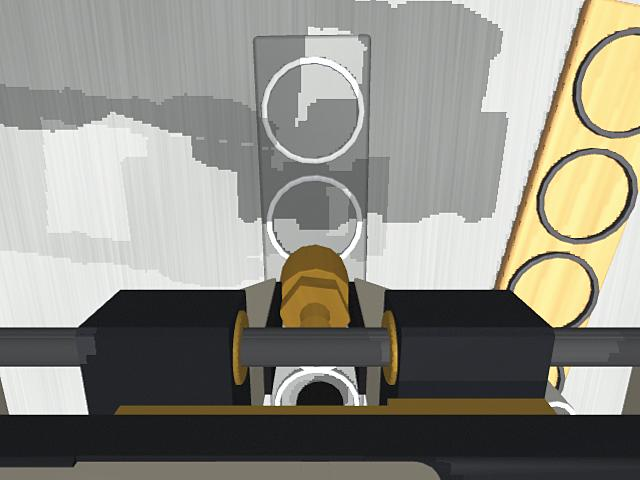

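```bash
python3 - <<'E'
from h import *
i,M=T("scene");p,d=read_camera("scene");P=cloud(i,M,d);t=observe()['tool_pos']
h=cv2.cvtColor(p,cv2.COLOR_RGB2HSV);q=P-t
k=(abs(q[...,1])<.03)&(abs(q[...,0])<.06)&(q[...,2]>-.04)&(q[...,2]<.06)
Q=q[k];S=h[k]
for z in np.arange(-.035,.06,.005):
    s=abs(Q[:,2]-z)<.0025
    if s.sum()>2: print(round(z,3),s.sum(),"x",Q[s,0].min().round(3),Q[s,0].max().round(3),"y",Q[s,1].min().round(3),Q[s,1].max().round(3),"sat",np.median(S[s,1]))
# column profile through the finger
for u in (332,338):
    print([(v,*q[v,u].round(3),int(h[v,u,1])) for v in range(112,176,4)])
E
```

```text
-0.01 21 x -0.003 0.015 y -0.016 0.011 sat 91.0
-0.005 63 x -0.003 0.016 y -0.016 0.013 sat 137.0
0.0 66 x -0.004 0.016 y -0.016 0.013 sat 140.0
0.005 58 x -0.003 0.015 y -0.016 0.013 sat 139.0
0.01 66 x -0.001 0.018 y -0.016 0.013 sat 139.5
0.015 69 x -0.001 0.017 y -0.016 0.013 sat 139.0
0.02 64 x -0.001 0.016 y -0.016 0.013 sat 134.0
0.025 52 x -0.009 0.02 y -0.016 0.011 sat 96.5
0.03 46 x -0.023 0.024 y -0.013 0.011 sat 37.5
0.035 70 x -0.031 0.03 y -0.013 0.011 sat 38.5
0.04 73 x -0.031 0.032 y -0.011 0.011 sat 36.0
0.045 71 x -0.028 0.032 y -0.011 0.011 sat 35.0
0.05 81 x -0.023 0.033 y -0.011 0.011 sat 36.0
0.055 57 x -0.014 0.033 y -0.011 0.011 sat 35.0
[(112, np.float64(0.086), np.float64(-0.019), np.float64(0.107), 37), (116, np.float64(0.087), np.float64(-0.019), np.float64(0.102), 36), (120, np.float64(0.086), np.float64(-0.018), np.float64(0.097), 39), (124, np.float64(0.087), np.float64(-0.019), np.float64(0.092), 33), (128, np.float64(0.03), np.float64(-0.006), np.float64(0.065), 33), (132, np.float64(0.03), np.float64(-0.006), np.float64(0.059), 33), (136, np.float64(
[... 1066 characters left out ...]
t64(0.06), 38), (136, np.float64(0.028), np.float64(0.003), np.float64(0.052), 33), (140, np.float64(0.028), np.float64(0.003), np.float64(0.046), 43), (144, np.float64(0.029), np.float64(0.003), np.float64(0.04), 36), (148, np.float64(0.023), np.float64(0.005), np.float64(0.032), 30), (152, np.float64(0.012), np.float64(0.007), np.float64(0.021), 119), (156, np.float64(0.014), np.float64(0.007), np.float64(0.016), 140), (160, np.float64(0.013), np.float64(0.007), np.float64(0.009), 139), (164, np.float64(0.014), np.float64(0.007), np.float64(0.002), 138), (168, np.float64(0.012), np.float64(0.008), np.float64(-0.005), 143), (172, np.float64(-0.215), np.float64(0.06), np.float64(-0.12), 23)]
```

The depth readings and the jaw opening both show the fingers really end about 24 mm short of the reported TCP. With TCP z at .023, the tips came down on the adapter's shoulder and gripped the hex. The adapter is upright and held, so I'll place it at pick height. The cup and mount need grasps about 24 mm lower.

jog_arm(rows=[25, -2, 5, 0, 0, 25, -4, 12, 0, 0, 25, -6, 18, 0, 0, 25, -6, 20, 0, 0, 25, -6, 20, 0, 0, 25, -6, 20, 0, 0, 25, -6, 20, 0, 0, 25, -6, 20, 0, 0, 25, -6, 20, 0, 0, 25, -4, 14, 0, 0, 25, -1, 6, 0, 0, 25, 0, 0, 0, 0, 25, 0, 0, 0, 0])

```text
time: 16.1
tool_pos: [0.6402, -0.0303, 0.1219]
tool_rot: [-3.14, -0.0, 1.572]
contact_force: [0.1, -0.3, -2.1]
opening: 0.0272
```

```bash
python3 brass.py; python3 -c "
from cell import *;s=observe();print(s['tool_pos'],s['opening'],s['contact_force'])"
```

```text
tcp [ 0.64015748 -0.03022273  0.12215186] 543
-0.01 15 x max 0.6543 y -0.0435 -0.0216 mid -0.0326
-0.005 75 x max 0.6556 y -0.0458 -0.0204 mid -0.0331
-0.0 80 x max 0.6571 y -0.0458 -0.0201 mid -0.0329
0.005 81 x max 0.6563 y -0.0455 -0.0188 mid -0.0322
0.01 88 x max 0.6558 y -0.0459 -0.0185 mid -0.0322
0.015 85 x max 0.6574 y -0.0457 -0.0188 mid -0.0322
0.02 61 x max 0.657 y -0.0457 -0.0192 mid -0.0325
0.025 28 x max 0.652 y -0.0456 -0.0409 mid -0.0433
0.03 11 x max 0.6472 y -0.0433 -0.0409 mid -0.0421
0.035 19 x max 0.6486 y -0.0424 -0.0386 mid -0.0405
[ 0.64025962 -0.0301898   0.12242862] 0.026777220729623855 [-0.56069557  0.87428992 -2.69153337]
```

Upright and centred. Now lowering it.

jog_arm(rows=[25, 0, 0, 15, 0, 25, 0, 0, 20, 0, 25, 0, 0, 20, 0, 25, 0, 0, 15, 0, 25, 0, 0, 10, 0, 25, 0, 0, 7, 0, 25, 0, 0, 5, 0, 25, 0, 0, 3, 0, 25, 0, 0, 0, 0, 25, 0, 0, 0, 0])

```text
time: 17.2
tool_pos: [0.6413, -0.0306, 0.028]
tool_rot: [3.141, 0.0, 1.572]
contact_force: [-0.1, 0.8, -2.5]
opening: 0.0271
```

jog_arm(rows=[25, 0, 0, 2, 0, 25, 0, 0, 1, 0, 25, 0, 0, 1, 0, 25, 0, 0, 0, 0, 25, 0, 0, 0, 0])

```text
time: 17.7
tool_pos: [0.641, -0.0305, 0.0235]
tool_rot: [3.142, 0.0, 1.572]
contact_force: [0.6, 0.1, -3.4]
opening: 0.027
```

jog_arm(rows=[25, 0, 0, 0.5, 0, 25, 0, 0, 0.5, 0, 25, 0, 0, 0.5, 0, 25, 0, 0, 0, 0, 25, 0, 0, 0, 0])

```text
time: 18.2
tool_pos: [0.6411, -0.0306, 0.0227]
tool_rot: [3.141, 0.0, 1.572]
contact_force: [-2.8, 0.3, 5.6]
opening: 0.0266
```

jog_arm(rows=[35, 0, 0, 0, 0, 50, 0, 0, 0, 0, 91.8, 0, 0, 0, 0, 91.8, 0, 0, 0, 0, 91.8, 0, 0, 0, 0, 91.8, 0, 0, 0, 0, 91.8, 0, 0, 0, 0, 91.8, 0, 0, -10, 0, 91.8, 0, 0, -20, 0, 91.8, 0, 0, -20, 0, 91.8, 0, 0, -20, 0, 91.8, 0, 0, -10, 0])

```text
time: 19.4
tool_pos: [0.642, -0.0307, 0.1048]
tool_rot: [3.138, 0.001, 1.572]
contact_force: [0.4, 0.3, -0.1]
opening: 0.0917
```

jog_arm(rows=[91.8, -2, -18, 0, 0, 91.8, -3, -20, 0, 0, 91.8, -3, -20, 0, 0, 91.8, -3, -20, 0, 0, 91.8, -3, -20, 0, 0, 91.8, -3, -20, 0, 0, 91.8, -3, -20, 0, 0, 91.8, -3, -20, 0, 0, 91.8, -1, -15, 0, 0, 91.8, 0, 0, 0, 0, 91.8, 0, 0, 0, 0])

```text
time: 20.5
tool_pos: [0.4687, -0.0548, 0.1024]
tool_rot: [3.14, 0.0, 1.571]
contact_force: [0.0, -0.3, 0.5]
opening: 0.0915
```

```bash
python3 chk.py t6
```

```text
spacer 0.0652 [-0.0001  0.0012] [0.033 0.033 0.039]
adapter 0.075 [-0.0005  0.0008] [0.031 0.031 0.048]
```

jog_arm(rows=[91.8, 0, 0, 10, 0, 91.8, 0, 0, 20, 0, 91.8, 0, 0, 20, 0, 91.8, 0, 0, 20, 0, 91.8, 0, 0, 15, 0, 91.8, 0, 0, 10, 0, 91.8, 0, 0, 5, 0, 91.8, 0, 0, 1, 0, 91.8, 0, 0, 0, 0, 91.8, 0, 0, 0, 0])

```text
time: 21.55
tool_pos: [0.4685, -0.0548, 0.0016]
tool_rot: [3.14, 0.0, 1.572]
contact_force: [0.3, 0.2, -0.3]
opening: 0.0915
```

jog_arm(rows=[30, 0, 0, 0, 0, 30, 0, 0, 0, 0, 30, 0, 0, 0, 0, 30, 0, 0, 0, 0, 30, 0, 0, 0, 0, 30, 0, 0, 0, 0, 30, 0, 0, 0, 0, 30, 0, 0, 0, 0, 30, 0, 0, 0, 0, 30, 0, 0, 0, 0, 30, 0, 0, 0, 0])

```text
time: 22.65
tool_pos: [0.4679, -0.0547, 0.001]
tool_rot: [-3.141, 0.0, 1.572]
contact_force: [-0.9, 0.5, 0.3]
opening: 0.0414
```

jog_arm(rows=[30, 0, 0, -5, 0, 30, 0, 0, -10, 0, 30, 0, 0, -15, 0, 30, 0, 0, -20, 0, 30, 0, 0, -20, 0, 30, 0, 0, -20, 0, 30, 0, 0, -10, 0, 30, 0, 0, 0, 0])

```text
time: 23.45
tool_pos: [0.4689, -0.0549, 0.1026]
tool_rot: [3.138, 0.001, 1.572]
contact_force: [0.2, -0.7, -1.0]
opening: 0.0412
```

jog_arm(rows=[30, 5, 10, 0, 0, 30, 10, 16, 0, 0, 30, 10, 20, 0, 0, 30, 10, 20, 0, 0, 30, 10, 20, 0, 0, 30, 10, 20, 0, 0, 30, 10, 20, 0, 0, 30, 10, 20, 0, 0, 30, 10, 20, 0, 0, 30, 8, 14, 0, 0, 30, 4, 6, 0, 0, 30, 0, 0, 0, 0, 30, 0, 0, 0, 0])

```text
time: 24.75
tool_pos: [0.6531, 0.0425, 0.1001]
tool_rot: [-3.14, 0.0, 1.572]
contact_force: [0.5, -0.5, -1.0]
opening: 0.0411
```

```bash
python3 - <<'E'
from h import *
print(observe()['tool_pos'],observe()['opening'])
p,d=read_camera("scene");cv2.imwrite("pics/s7.png",cv2.resize(p[100:330,180:490,::-1],None,fx=2,fy=2))
E
```

```text
[0.65310317 0.04247139 0.1000828 ] 0.04111872393198116
```

View pics/s7.png

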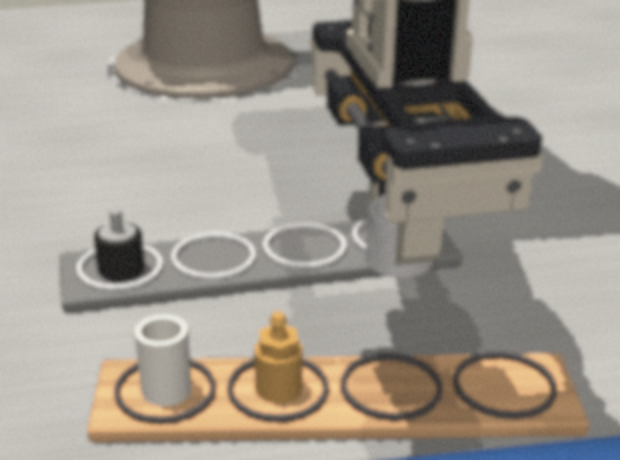

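The spacer and adapter stand upright in the two rightmost wooden rings, and the cup hangs level. Lowering the cup now.

jog_arm(rows=[30, 0, 0, 15, 0, 30, 0, 0, 20, 0, 30, 0, 0, 20, 0, 30, 0, 0, 15, 0, 30, 0, 0, 10, 0, 30, 0, 0, 7, 0, 30, 0, 0, 5, 0, 30, 0, 0, 4, 0, 30, 0, 0, 1, 0, 30, 0, 0, 1, 0, 30, 0, 0, 0, 0, 30, 0, 0, 0, 0])

```text
time: 26.0
tool_pos: [0.6541, 0.0425, 0.0033]
tool_rot: [3.141, 0.0, 1.572]
contact_force: [0.7, -0.5, -1.1]
opening: 0.0414
```

jog_arm(rows=[30, 0, 0, 0.7, 0, 30, 0, 0, 0.7, 0, 30, 0, 0, 0.5, 0, 30, 0, 0, 0, 0, 30, 0, 0, 0, 0])

```text
time: 26.5
tool_pos: [0.6539, 0.0425, 0.0011]
tool_rot: [-3.142, 0.0, 1.572]
contact_force: [-0.4, 0.2, -0.4]
opening: 0.0415
```

jog_arm(rows=[45, 0, 0, 0, 0, 60, 0, 0, 0, 0, 91.8, 0, 0, 0, 0, 91.8, 0, 0, 0, 0, 91.8, 0, 0, 0, 0, 91.8, 0, 0, 0, 0, 91.8, 0, 0, 0, 0, 91.8, 0, 0, -10, 0, 91.8, 0, 0, -20, 0, 91.8, 0, 0, -20, 0, 91.8, 0, 0, -20, 0, 91.8, 0, 0, -20, 0, 91.8, 0, 0, -10, 0])

```text
time: 27.8
tool_pos: [0.6549, 0.0425, 0.104]
tool_rot: [3.138, 0.0, 1.572]
contact_force: [0.9, -0.3, 0.8]
opening: 0.0919
```

jog_arm(rows=[91.8, -10, -14, 0, 0, 91.8, -18, -20, 0, 0, 91.8, -20, -20, 0, 0, 91.8, -20, -20, 0, 0, 91.8, -20, -20, 0, 0, 91.8, -20, -20, 0, 0, 91.8, -20, -20, 0, 0, 91.8, -18, -20, 0, 0, 91.8, -14, -20, 0, 0, 91.8, -7, -10, 0, 0, 91.8, 0, 0, 0, 0, 91.8, 0, 0, 0, 0])

```text
time: 29.0
tool_pos: [0.4707, -0.1246, 0.1014]
tool_rot: [3.141, 0.0, 1.571]
contact_force: [-0.4, 0.4, 0.0]
opening: 0.0919
```

```bash
python3 chk.py t8
```

```text
spacer 0.0661 [-0.0002  0.0012] [0.033 0.033 0.04 ]
adapter 0.0751 [-0.0005  0.0007] [0.03  0.031 0.048]
cup 0.0518 [0.0003 0.0004] [0.041 0.041 0.026]
```

jog_arm(rows=[91.8, 0, -1, 10, 0, 91.8, 0, 0, 20, 0, 91.8, 0, 0, 20, 0, 91.8, 0, 0, 20, 0, 91.8, 0, 0, 15, 0, 91.8, 0, 0, 10, 0, 91.8, 0, 0, 5, 0, 91.8, 0, 0, 0, 0, 91.8, 0, 0, 0, 0])

```text
time: 29.95
tool_pos: [0.4695, -0.1247, 0.0015]
tool_rot: [3.141, 0.0, 1.572]
contact_force: [0.0, -1.0, 0.3]
opening: 0.092
```

jog_arm(rows=[28, 0, 0, 0, 0, 28, 0, 0, 0, 0, 28, 0, 0, 0, 0, 28, 0, 0, 0, 0, 28, 0, 0, 0, 0, 28, 0, 0, 0, 0, 28, 0, 0, 0, 0, 28, 0, 0, 0, 0, 28, 0, 0, 0, 0, 28, 0, 0, 0, 0, 28, 0, 0, 0, 0], grip_force=20)

```text
time: 31.05
tool_pos: [0.469, -0.1247, 0.0011]
tool_rot: [3.142, 0.0, 1.572]
contact_force: [0.7, -0.1, -0.2]
opening: 0.0374
```

jog_arm(rows=[28, 0, 0, -5, 0, 28, 0, 0, -10, 0, 28, 0, 0, -15, 0, 28, 0, 0, -20, 0, 28, 0, 0, -20, 0, 28, 0, 0, -20, 0, 28, 0, 0, -15, 0, 28, 0, 0, 0, 0])

```text
time: 31.85
tool_pos: [0.4704, -0.1252, 0.1087]
tool_rot: [3.137, 0.002, 1.572]
contact_force: [-0.3, -0.3, -1.0]
opening: 0.0371
```

jog_arm(rows=[28, 8, 7, 0, 0, 28, 16, 14, 0, 0, 28, 20, 16, 0, 0, 28, 20, 16, 0, 0, 28, 20, 16, 0, 0, 28, 20, 16, 0, 0, 28, 20, 16, 0, 0, 28, 20, 16, 0, 0, 28, 20, 16, 0, 0, 28, 20, 16, 0, 0, 28, 20, 16, 0, 0, 28, 20, 16, 0, 0, 28, 11, 10, 0, 0, 28, 6, 6, 0, 0, 28, 0, 0, 0, 0, 28, 0, 0, 0, 0])

```text
time: 33.45
tool_pos: [0.6652, 0.1163, 0.1053]
tool_rot: [-3.14, 0.0, 1.572]
contact_force: [-0.1, 1.0, -0.9]
opening: 0.0375
```

```bash
python3 -c "
from cell import *;s=observe();print(s['tool_pos'],s['opening'],s['contact_force'])"
```

```text
[0.66515838 0.11625469 0.10528733] 0.037503262835182016 [-0.10149714  0.98827041 -0.86564766]
```

jog_arm(rows=[28, 0, 1.5, 15, 0, 28, 0, 0, 20, 0, 28, 0, 0, 20, 0, 28, 0, 0, 15, 0, 28, 0, 0, 10, 0, 28, 0, 0, 8, 0, 28, 0, 0, 6, 0, 28, 0, 0, 5, 0, 28, 0, 0, 2, 0, 28, 0, 0, 1, 0, 28, 0, 0, 0, 0, 28, 0, 0, 0, 0])

```text
time: 34.65
tool_pos: [0.6675, 0.1165, 0.0045]
tool_rot: [3.141, 0.0, 1.572]
contact_force: [-0.0, 1.3, -0.1]
opening: 0.0374
```

jog_arm(rows=[28, 0, 0, 1, 0, 28, 0, 0, 1, 0, 28, 0, 0, 0.5, 0, 28, 0, 0, 0.5, 0, 28, 0, 0, 0, 0, 28, 0, 0, 0, 0])

```text
time: 35.25
tool_pos: [0.6673, 0.1165, 0.0012]
tool_rot: [3.142, 0.0, 1.572]
contact_force: [-0.3, 0.0, -0.1]
opening: 0.0372
```

Now release, retreat upward, then back toward the robot to clear the view.

jog_arm(rows=[42, 0, 0, 0, 0, 60, 0, 0, 0, 0, 91.8, 0, 0, 0, 0, 91.8, 0, 0, 0, 0, 91.8, 0, 0, 0, 0, 91.8, 0, 0, 0, 0, 91.8, 0, 0, 0, 0, 91.8, 0, 0, -10, 0, 91.8, 0, 0, -20, 0, 91.8, 0, 0, -20, 0, 91.8, 0, 0, -20, 0, 91.8, 0, 0, -20, 0, 91.8, 0, 0, -20, 0])

```text
time: 36.55
tool_pos: [0.6674, 0.1165, 0.1129]
tool_rot: [3.141, 0.0, 1.572]
contact_force: [0.5, -0.8, -1.0]
opening: 0.0918
```

jog_arm(rows=[91.8, 0, -20, 0, 0, 91.8, 0, -20, 0, 0, 91.8, 0, -20, 0, 0, 91.8, 0, -20, 0, 0, 91.8, 0, -20, 0, 0, 91.8, 0, -20, 0, 0, 91.8, 0, -20, 0, 0, 91.8, 0, -20, 0, 0, 91.8, 0, -20, 0, 0, 91.8, 0, -20, 0, 0, 91.8, 0, 0, 0, 0, 91.8, 0, 0, 0, 0, 91.8, 0, 0, 0, 0])

```text
time: 37.85
tool_pos: [0.4686, 0.1163, 0.1116]
tool_rot: [3.14, -0.0, 1.572]
contact_force: [0.7, -0.6, 0.0]
opening: 0.0917
```

```bash
python3 chk.py t9; python3 - <<'E'
from h import *
p,d=read_camera("scene");cv2.imwrite("pics/s9.png",p[:,:,::-1])
E
```

```text
spacer 0.066 [-0.0002  0.0012] [0.033 0.033 0.04 ]
adapter 0.0758 [-0.0006  0.0007] [0.03  0.031 0.049]
cup 0.0525 [0.0003 0.0004] [0.041 0.041 0.026]
mount 0.0694 [0.0002 0.0003] [0.036 0.037 0.043]
```

View pics/s9.png

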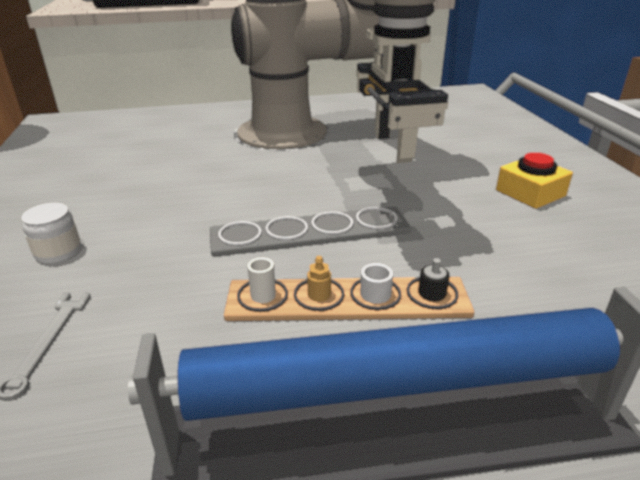

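All four parts stand upright in the wooden rings: spacer (262,280), adapter (319,280), cup (377,284) and mount (433,282). The grey tray is empty and the gripper is clear.

```bash
python3 -c "
from cell import *;print(hand_in())"
```

```text
the job is handed in; nothing more can be done
None
```

All four parts are in the wooden tray with the row reversed, and the job is handed in at about 38 s of robot time; no verdict is reported. From the robot's left, the starting row was spacer, adapter, cup, mount; it is now mount, cup, adapter, spacer.

- **Last checks:** the top camera puts every part within about 1.3 mm of its ring centre. Top heights read 3–4 mm above nominal, which matches how the parts read in the grey tray before I moved them. The scene picture shows all four upright and released, the grey tray empty and the gripper clear.
- **What disagreed:** the fingers end about 24 mm short of the reported tool tip. The adapter was therefore gripped by its hexagon instead of its body, with about 5 N of contact, and the spacer was held near its top; both still stood upright. I took the cup and mount about 22 mm lower to allow for this.

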